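# Spring-travel check of a mirror mount

## Robot

A 6-joint arm with a two-finger parallel gripper is mounted at the origin on the work surface; the furniture and walls round the work are solid. World frame = base frame: x ahead of the robot, y to its left, z up, the work surface at z = 0. Lengths are in mm, angles in rad, forces in N, time in s.
With the tool pointing down it reaches from about 300 to 775 mm from the base axis. Payload 14.6 kg.
Tool frame: the origin (TCP) lies at the very end of the fingers, on their centre line; the grasp point (between the pads) lies 19 mm behind it; z points along the fingers, y is the line along which they close (so a half turn about z gives the same grasp; the last joint's range is limited). The gripper opens to 94 mm and grips with 3 to 60 N. Pads are 16 mm wide; open, the fingers measure 119 mm over their backs; the gripper's body (75 mm by 177 mm) begins 78 mm behind the grasp point.
Start: joints at [1.192, 0.3, 1.521, -0, 1.321, -0.067], TCP at [168.722, 523.471, 205.446] pointing down, gripper open.
Joint ranges: [-3.03, 3.03], [-0.79, 2.21], [0.23, 2.52], [-1.04, 4.18], [0, 3.07], [-2.55, 2.55]. Speed limits (rad/s): [2.22, 2.22, 2.57, 3.14, 3.14, 3.14].

## Interface

Orientations are given as [roll, pitch, yaw] about the fixed x, y, z axes, in that order (R = Rz(yaw) Ry(pitch) Rx(roll)).
In Python, from cell import manip, eyes, ticket gives the robot as it stands. The module is installed in compiled form; this text tells all that it offers.
- The arm moves only by the tool arm_command, never from a script. Its argument "plan" is a list of rows, each a list of 5 numbers: the opening, from -1 (shut) to 1 (fully open), then the shift along the tool's x, y, z in m, then the turn about the tool's z in rad. In form: [[jaw, dx, dy, dz, roll], ...]. A call has 1 to 20 rows; each row shifts and turns the commanded pose from where the row before left it, along the tool's axes as they then stand; what a row does not reach is not made up. A row lasts 1/8 s, in which the tool goes at most 62.5 mm and 10.7 degrees, less where a joint would pass 70% of its speed; a pose out of reach is approached as far as the arm can. A call is refused whole if a number of a shift passes 0.0625 or a number of a turn 0.188, either way. A call with a gripper value outside its range is refused whole. The fingers move at their own pace and stop on an object; "newtons" is the grip in N (left out, the last holds). Time passes only in rows, so rows that do not move let the fingers close. It gives the time, the measured TCP pose, the force, the opening and the grip force at its end, in the units of the state.
- manip.read_state(): the state, without advancing time (a new reading comes with each control period).
- eyes.camera(name): name is "scene" or "side" or "wrist"; returns a dict with "img" (420x560x3 uint8, blue, green, red), "z_map" (420x560 float32, mm along the optical axis (not along the pixel's ray), 0 where there is no reading), "fx", "fy", "cx", "cy" (pixels), "dist" ([k1, k2, p1, p2, k3] as OpenCV has them; the pictures are not rectified), "eye" and "orientation" of the camera in the world. Camera axes: x right, y down, z forward; pixel columns grow to the right and rows downward; lengths in mm; the calibration is good to about 2 mm. A picture is of the moment at which its call begins.
- ticket.sign_off(): hands the job in; it is judged then, once.
The state is a dict: "clock": time; "joints": joint angles; "qd": joint speeds; "effort": joint torques, N m; "eef_pos": TCP position; "eef_rot": TCP orientation; "wrist_force": force on the tool from outside, world axes, zero at the start; "moment": the same for the moment, N m; "finger_gap": finger opening in mm; "finger_force": force on a finger pad.
Only numpy, scipy, OpenCV 4.12 (cv2) and the standard library are available. Lean on these libraries where they do the work, as an engineer would, in place of code of your own. Each camera call takes 0.05 s, during which the arm holds its last target. There are 200 camera calls.

## Task

Check the spring travel of the mirror mount, only pushing and pressing with the fingertips and lifting nothing: first push the red rider on the scale, which still shows the last test's reading, gently down until it rests on the pointer. Then press the blue thumb pad on the sprung corner until the pointer is level with the green mark and no further, keep it there for about a second, and let it spring back, so that the rider stays behind at the mark. Do not touch the mirror or press the mount's other sprung corner, and leave the mark and the things standing about where they are.

Things in the scene. Friction and masses are not known exactly. Their poses are not given: they have to be found in the camera images.
- mount: Aluminium test base, 134 x 320 mm, fixed to the bench, top 12 mm high. Origin on the bench below the pointer line; z up, y along the pointer line towards the blue pad (about to the robot's left), x away from the robot. The base spans x -32 to 102, y -165 to 155 mm. The black tilt plate above it spans x -15 to 95, y 0 to 100 mm, top 48 mm high, with an ear 34 mm wide out to y 143 mm.
- pad (a point): Centre of the top of the blue round thumb pad, 28 mm across, on the plate's ear; at rest at x 0, y 125 mm of the mount, 51 mm above the bench. Pressed down it tilts the plate about the pivot 110 mm away; the pointer tip rises 1.36 mm per mm that the pad sinks. It takes about 6 N to start and 9 to 15 N at the mark, and springs back. A brass screw head, 16 mm wide, is 40 mm away.
- pivot (a point): Pivot ball under the tilt plate, at x 0, y 15 mm of the mount, 40 mm above the bench: the plate tilts about it.
- other_corner (a point): Top of the brass levelling-screw head, 16 mm wide, at the other sprung corner (x 80, y 15 mm of the mount), 57 mm above the bench. This corner is to be left alone.
- pointer_tip (a point): Upper edge of the dark steel pointer tip, 150 mm from the pivot (x 0, y -135 mm of the mount); at rest 53 mm above the bench, at the zero line of the scale. It rises as the pad is pressed.
- tilt (a joint): Tilt of the plate (rad): 0 at rest, grows as the blue pad is pressed, 0.21 at its stop. The pointer tip rises about 150 mm x this angle, the pad sinks about 110 mm x this angle.
- cross_tilt (a joint): Tilt of the plate when the other sprung corner is pressed (rad): 0 at rest, where it must stay.
- rod_top (a point): Top of the steel rod, 6 mm thick, that guides the red rider, at x 0, y -150 mm of the mount, 102 mm above the bench. Beside it, towards the pad, stands the clear acrylic scale, 34 mm wide (x 10, y -145 to -111 mm), top 100 mm above the bench.
- rider_tab (a point): Middle of the ribbed top of the red rider's finger tab, 24 mm across the pointer line, 34 mm along it, 4 mm thick, on the side of the rod away from the pointer, 28 mm from the rod (x 0, y -178 mm of the mount), 12 mm above the rider's lower edge. With the rider down on the resting pointer its top is 65 mm above the bench.
- rider_edge (a point): Middle of the lower edge of the red rider's foot, above the pointer tip: the edge that is read against the scale and that the pointer pushes up.
- rider (a joint): Height of the red rider's lower edge above the resting pointer tip (m): 0 when it rests on the pointer. It slides along the upright rod with about 1.5 N of friction and stays where it is left; the rising pointer pushes it up and leaves it there.
- mark (a point): Centre of the green mark, a clip 6 mm high with a thin black centre line, across the face of the clear scale, 8 mm behind the pointer tip.
- clip (a joint): Height of the centre line of the green mark above the resting pointer tip (m), 0.008 to 0.022.
- mirror: Round mirror, 52 mm across, lying face up on the tilt plate at x 47, y 52 mm of the mount; its face is 55 mm above the bench. Never touched. Origin: centre of its underside.
- vial_1: Bystander, loose: amber screw vial with orange cap, diameter 22, 48 tall (mm). Origin: centre of its underside.
- vial_0: Bystander, loose: clear screw vial with black cap, diameter 22, 48 tall (mm). Origin: centre of its underside.
- bottle_small: Bystander, loose: small white bottle with green cap, diameter 42, 78 tall (mm). Origin: centre of its underside.
- tape_roll: Bystander, loose: roll of white tape lying flat, diameter 77, 19 tall (mm). Origin: centre of its underside.
- forceps: Bystander, loose: steel forceps lying flat on the base plate, 125 long, 12 wide, 9 tall (mm). Origin: centre of its underside.

How it is judged:
By the outcome, as a careful person would: the job done as asked, in the order asked, and still so for the second after the job is handed in, with the robot touching nothing.
It also fails if it takes over 61 s, if anything falls off the work surface, if the arm or the gripper's body presses on something with over 40 N, if the wrist force passes 120 N, or if a joint passes its speed limit or range.

## Working session

There is one attempt and no reset: what is moved stays moved. The work goes in short steps, Python scripts to look and compute and a tool call to move; the robot and the scene stay as the last step left them, time stands still between calls to the robot, and variables do not carry over. Pictures are saved under pics/ and viewed, at most 10 in all, crops included, and the job is handed in when it is done.

Besides the shell and the picture viewer there is one more tool, called by a JSON object that holds its "api" and its "payload", one argument or row to a line. arm_command: Moves the arm, as the interface text tells. Its arguments: {"type":"object","properties":{"plan":{"type":"array"},"newtons":{"type":"number"}},"required":["plan"]}

```bash
mkdir -p pics; cat > h.py <<'E'
import numpy as np, cv2
from scipy.spatial.transform import Rotation as Ro
from cell import manip, eyes, ticket
def R(c):
    o=np.array(c["orientation"],float)
    return o if o.shape==(3,3) else Ro.from_euler('xyz',o).as_matrix()
def K(c): return np.array([[c["fx"],0,c["cx"]],[0,c["fy"],c["cy"]],[0,0,1.]])
def ray(c,uv):
    p=cv2.undistortPoints(np.array(uv,float).reshape(-1,1,2),K(c),np.array(c["dist"],float))[:,0]
    return np.c_[p,np.ones(len(p))]@R(c).T
def plane(c,uv,z):
    d=ray(c,uv); e=np.array(c["eye"],float); return e+d*((z-e[2])/d[:,2])[:,None]
def proj(c,P):
    r=R(c).T; t=-r@np.array(c["eye"],float)
    return cv2.projectPoints(np.array(P,float).reshape(-1,1,3),cv2.Rodrigues(r)[0],t,K(c),np.array(c["dist"],float))[0][:,0]
E
python3 - <<'E'
from h import *
a=[]
for n in("scene","side"):
    c=eyes.camera(n); cv2.imwrite(f"pics/{n}0.png",c["img"]); print(n,c["eye"],c["orientation"],c["fx"])
print(manip.read_state())
E
```

```text
scene [301.92668413 409.62000299 723.26659453] [-2.41663293  0.01752508 -2.74045666] 473.3904602947487
side [ 219.04357944 -725.59653882  518.82675804] [-2.11146306 -0.02307536 -0.48263578] 483.55602938465034
{'clock': 0.1, 'joints': array([ 1.19240862e+00,  3.00409693e-01,  1.52148728e+00, -3.03294637e-05,
        1.32069325e+00, -6.66077299e-02]), 'qd': array([-5.73549896e-05, -3.22551538e-03, -1.32599401e-03,  4.00041553e-04,
        1.44942412e-03, -1.15611093e-03]), 'effort': array([ 1.13548584e-03, -5.32641041e+01, -3.53286517e+01,  7.09671155e-02,
        2.34664581e-02, -6.15669683e-05]), 'eef_pos': array([168.64674481, 523.27310749, 204.95969058]), 'eef_rot': array([-3.14059534e+00, -3.70837379e-05,  2.82982018e+00]), 'wrist_force': array([-0.211374  , -0.68552726,  0.06619505]), 'moment': array([-0.00700165, -0.04598815, -0.01294773]), 'finger_force': 0.0, 'finger_gap': 93.87026654215187}
```

View pics/scene0.png

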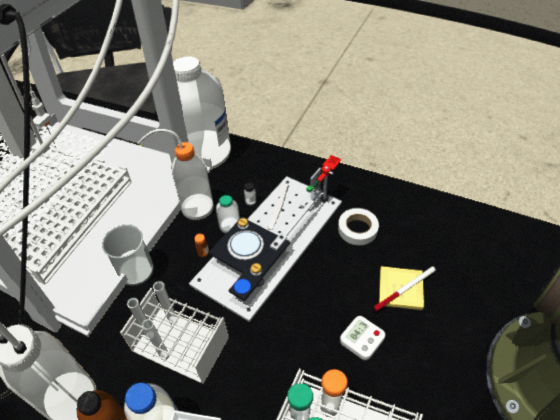

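View pics/side0.png

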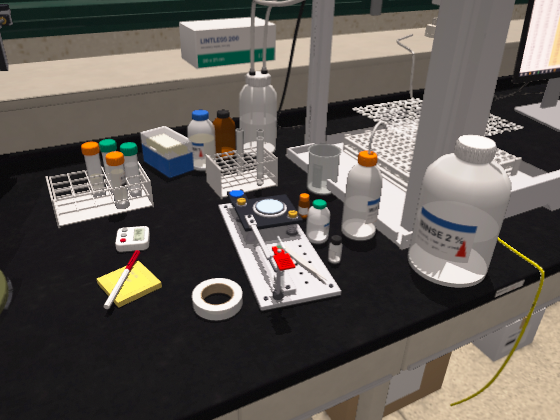

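The scene view shows the blue pad at about (243,287), the rider at (332,162) and the base corners at (290,178), (341,202), (248,319) and (191,283). The side view shows the pad at (237,195) and the rider at (284,259).

```bash
cat >> h.py <<'E'
def blob(im,lo,hi,roi):
    h=cv2.cvtColor(im,cv2.COLOR_BGR2HSV); m=cv2.inRange(h,lo,hi); x0,y0,x1,y1=roi
    k=np.zeros_like(m);k[y0:y1,x0:x1]=m[y0:y1,x0:x1]; n,l,s,ce=cv2.connectedComponentsWithStats(k)
    i=1+np.argmax(s[1:,4]); return ce[i],s[i],l==i
def tri(cs,uvs):
    A=np.zeros((3,3));b=np.zeros(3)
    for c,uv in zip(cs,uvs):
        d=ray(c,[uv])[0];d/=np.linalg.norm(d);M=np.eye(3)-np.outer(d,d);A+=M;b+=M@np.array(c["eye"],float)
    return np.linalg.solve(A,b)
def fit2(src,dst):
    src=np.array(src,float);dst=np.array(dst,float);a=src-src.mean(0);b=dst-dst.mean(0)
    t=np.arctan2((a[:,0]*b[:,1]-a[:,1]*b[:,0]).sum(),(a*b).sum());r=np.array([[np.cos(t),-np.sin(t)],[np.sin(t),np.cos(t)]])
    return t,dst.mean(0)-r@src.mean(0),r
E
python3 - <<'E'
from h import *
c=eyes.camera("scene");s=eyes.camera("side")
p=plane(c,[(290,178),(341,202),(248,319),(191,283)],12)[:,:2]
src=[(102,-165),(-32,-165),(-32,155),(102,155)]
t,o,r=fit2(src,p); print("corner",t,o,(p-(np.array(src)@r.T+o)).round(1).tolist())
B=((100,150,60),(125,255,255)); 
bc=blob(c["img"],*B,(225,270,262,302)); bs=blob(s["img"],*B,(225,185,250,205))
print(bc[:2],bs[:2]); print("pad",plane(c,[bc[0]],50),plane(s,[bs[0]],50),tri([c,s],[bc[0],bs[0]]),"pred",o+r@[0,125])
for cc,roi in((c,(300,140,350,190)),(s,(265,240,300,275))):
    rb=blob(cc["img"],(0,150,90),(8,255,255),roi); print("red",rb[:2])
    u=proj(cc,[[*(o+r@q[:2]),q[2]] for q in [(0,-178,65),(0,-150,102),(0,-135,53),(10,-128,61)]]); print(u.round(0).tolist())
    x,y=[int(v) for v in rb[0]]; im=cc["img"][y-35:y+40,x-50:x+50]; cv2.imwrite("pics/c_%d.png"%(cc is c),cv2.resize(im,None,fx=5,fy=5,interpolation=cv2.INTER_CUBIC))
cv2.imwrite("pics/both.png",np.vstack([cv2.resize(cv2.imread("pics/c_%d.png"%i),(400,300)) for i in(0,1)]))
E
```

```text
corner -0.19223227174128735 [522.34882781 -68.2591073 ] [[-3.9, 2.3], [4.9, 1.4], [2.5, -2.3], [-3.4, -1.4]]
(array([242.15348837, 285.97674419]), array([234, 278,  18,  16, 215], dtype=int32)) (array([236.30487805, 193.46341463]), array([229, 190,  15,   8,  82], dtype=int32))
pad [[547.30144943  52.90320411  50.        ]] [[546.83635446  51.7353621   50.        ]] [547.35591159  52.67157007  49.47675355] pred [546.23014317  54.43841825]
red (array([328.50197628, 166.13043478]), array([317, 155,  24,  26, 253], dtype=int32))
[[335.0, 174.0], [328.0, 168.0], [323.0, 191.0], [317.0, 188.0]]
red (array([282.55769231, 259.24358974]), array([272, 246,  23,  24, 312], dtype=int32))
[[280.0, 281.0], [275.0, 250.0], [272.0, 270.0], [277.0, 262.0]]
```

View pics/both.png

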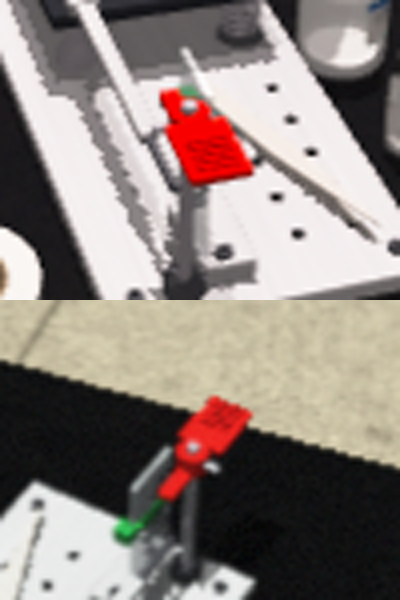

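The crops show the rider well up the rod, its tab centre at scene (332,162) and side (284,261), and the green clip just below it. Next I'll triangulate the tab and check for tall obstacles along the route.

```bash
python3 - <<'E'
from h import *
c=eyes.camera("scene");s=eyes.camera("side")
print("tab",tri([c,s],[(331.8,161.8),(284,261.5)]))
gh=[blob(cc["img"],(45,80,40),(85,255,255),roi) for cc,roi in((c,(295,175,320,200)),(s,(270,235,300,265)))]
print("green",gh[0][:2],gh[1][:2])
o=np.array([522.8,-69.2]);a=-.192;r=np.array([[np.cos(a),-np.sin(a)],[np.sin(a),np.cos(a)]])
for cc in(c,s):
    v,u=np.nonzero(cc["z_map"]>0); d=ray(cc,np.c_[u,v]); P=np.array(cc["eye"])+d*cc["z_map"][v,u][:,None]
    q=(P[:,:2]-o)@r
    for nm,y0 in(("pad",125),("tab",-178)):
        m=(abs(q[:,0])<60)&(abs(q[:,1]-y0)<130)&(P[:,2]>75)&(P[:,2]<400)
        h=q[m];print(nm,m.sum(),(h.min(0),h.max(0),P[m,2].max()) if m.any() else "")
    # route corridor
    A=np.array([168.,523.]);w=np.array([488.,-245])-A;L=np.hypot(*w);w/=L;e=P[:,:2]-A;al=e@w;n=e@[-w[1],w[0]]
    for k in range(0,840,120):
        m=(al>k-20)&(al<k+120)&(abs(n)<110)&(P[:,2]<600)&(P[:,2]>100);print(k,m.sum(),P[m,2].max().round() if m.any() else "",end="; ")
    print()
E
```

```text
tab [ 495.19447818 -240.39234909   97.14617487]
green (array([311.61538462, 186.51923077]), array([307, 181,  12,  11,  52], dtype=int32)) (array([278.8, 246.6]), array([278, 246,   3,   2,   5], dtype=int32))
pad 0 
tab 387 (array([  -8.61388902, -191.37878264]), array([  21.452971  , -102.88832419]), np.float64(103.52998581768668))
0 0 ; 120 0 ; 240 188 124.0; 360 1177 124.0; 480 0 ; 600 0 ; 720 23 104.0; 
pad 0 
tab 427 (array([  -9.29401607, -191.8063803 ]), array([  17.51542881, -111.92601806]), np.float64(104.18626719378489))
0 2922 327.0; 120 366 172.0; 240 483 125.0; 360 532 124.0; 480 0 ; 600 0 ; 720 139 104.0;
```

{"api": "arm_command", "payload": {
  "plan": [
    [-1,-0.02,-0.023,0,0],
    [-1,-0.034,-0.039,0,0],
    [-1,-0.034,-0.039,0,0],
    [-1,-0.034,-0.039,0,0],
    [-1,-0.034,-0.039,0,0],
    [-1,-0.034,-0.039,0,0],
    [-1,-0.034,-0.039,0,0],
    [-1,-0.034,-0.039,0,0],
    [-1,-0.034,-0.039,0,0],
    [-1,-0.034,-0.039,0,0],
    [-1,-0.034,-0.039,0,0],
    [-1,-0.034,-0.039,0,0],
    [-1,-0.034,-0.039,0,0],
    [-1,-0.034,-0.039,0,0],
    [-1,-0.034,-0.039,0,0],
    [-1,-0.034,-0.039,0,0],
    [-1,-0.014,-0.018,0,0],
    [-1,0,0,0,-0.12],
    [-1,0,0,0,0],
    [-1,0,0,0,0]
  ],
  "newtons": 20
}}

```text
clock: 2.8
eef_pos: [494.4, -239.0, 205.5]
eef_rot: [-3.142, 0.0, 2.948]
wrist_force: [0.2, 0.3, 0.7]
finger_gap: 0.4
finger_force: 0.0
```

```bash
python3 - <<'E'
from h import *
c=eyes.camera("wrist");print(c["eye"],c["orientation"],manip.read_state())
cv2.imwrite("pics/w1.png",c["img"])
E
```

```text
[ 415.16570983 -220.80732889  384.67497401] [ 2.85666057e+00 -2.06708001e-05  1.37719619e+00] {'clock': 2.85, 'joints': array([-5.16890356e-01,  2.97898721e-01,  1.52333610e+00,  1.33454012e-05,
        1.32022673e+00, -1.89422270e+00]), 'qd': array([ 0.00226398, -0.00054581, -0.00218072,  0.00102549,  0.00144971,
       -0.00851226]), 'effort': array([-1.51888831e-01, -5.27888417e+01, -3.52246106e+01, -4.05374402e-02,
        6.36560004e-02,  1.44642557e-02]), 'eef_pos': array([ 494.45181378, -238.96227622,  205.5537987 ]), 'eef_rot': array([-3.14156324e+00,  1.28418320e-04,  2.94812537e+00]), 'wrist_force': array([ 0.30542489, -1.0011527 ,  0.17225599]), 'moment': array([0.01200016, 0.0179304 , 0.05127862]), 'finger_force': 0.0, 'finger_gap': 0.275785551458112}
```

View pics/w1.png

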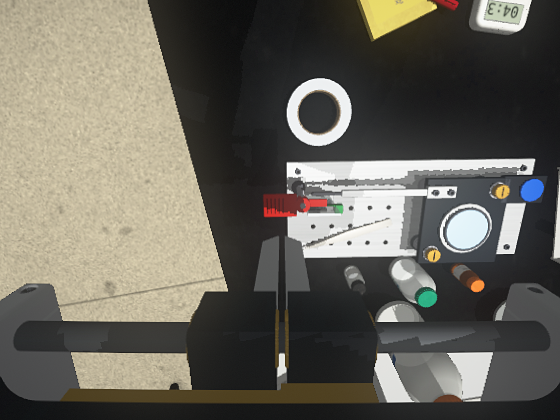

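The wrist view shows the tab at about (280,205), the pad at (532,190), and the fingertips at (283,237), higher up than the tab.

```bash
python3 - <<'E'
from h import *
c=eyes.camera("wrist");im=c["img"]
RD=((0,150,60),(8,255,255))
h=cv2.cvtColor(im,cv2.COLOR_BGR2HSV)
rb=blob(im,*RD,(250,180,335,225));m=rb[2];print(rb[:2])
print([(x,int(m[:,x].sum()),int(np.nonzero(m[:,x])[0].mean())) for x in range(260,334,3) if m[:,x].any()])
m2=m.copy();m2[:,298:]=0;v,u=np.nonzero(m2);z=c["z_map"][v,u];P=np.array(c["eye"])+ray(c,np.c_[u,v])*z[:,None]
print("tab z",np.percentile(P[:,2],[10,50,90]),"cloud centre",np.median(P,0), "minmax",np.percentile(P,[3,97],0))
print("tab@97",plane(c,[(u.mean(),v.mean())],97))
b=blob(im,(100,150,60),(125,255,255),(510,170,555,210));p=plane(c,[b[0]],51)[0];print("pad",b[:2],p)
g=blob(im,(45,80,40),(85,255,255),(325,200,350,220));print("green",g[:2],plane(c,[g[0]],70))
y=[blob(im,(12,80,80),(30,255,255),q) for q in((420,240,445,265),(490,180,512,202))]
print("screws",[plane(c,[q[0]],57)[0][:2] for q in y])
t,o,r=fit2([(0,125),(80,15),(0,85)],[p[:2]]+[plane(c,[q[0]],57)[0][:2] for q in y]);print(t,o)
for q in[(0,125),(80,15),(0,85),(0,-178),(0,-150)]:print(o+r@q)
E
```

```text
(array([275.51843818, 206.04338395]), array([263, 194,  33,  23, 461], dtype=int32))
[(263, 8, 199), (266, 22, 205), (269, 22, 205), (272, 22, 205), (275, 10, 207), (278, 12, 207), (281, 22, 205), (284, 21, 205), (287, 13, 206), (290, 4, 209), (293, 5, 209)]
tab z [98.03465258 99.05024801 99.96876732] cloud centre [ 496.95411324 -243.29737093   99.05024801] minmax [[ 483.76807586 -254.57884657   97.33402116]
 [ 508.00685946 -226.83540112  100.34844349]]
tab@97 [[ 496.7371299  -242.89826658   97.        ]]
pad (array([531.43356643, 189.76223776]), array([520, 179,  24,  23, 429], dtype=int32)) [548.13875922  54.20597439  51.        ]
green (array([337.98148148, 207.33333333]), array([327, 205,  16,   8,  54], dtype=int32)) [[ 519.2803316  -176.66995752   70.        ]]
screws [array([606.46396971, -68.79316968]), array([540.32184781,  13.42705349])]
-0.18208100893040235 [525.16827601 -69.3181804 ]
[547.80284749  53.61544468]
[606.56194464 -69.05227113]
[540.55978462  14.27668465]
[ 492.93664623 -244.3756625 ]
[ 498.00679024 -216.83853049]
```

{"api": "arm_command", "payload": {
  "plan": [
    [-1,-0.0005,-0.003,0.025,0],
    [-1,0,0,0.03,0],
    [-1,0,0,0.03,0],
    [-1,0,0,0.015,0],
    [-1,0,0,0.004,0],
    [-1,0,0,0.002,0],
    [-1,0,0,0.002,0],
    [-1,0,0,0.002,0],
    [-1,0,0,0.002,0],
    [-1,0,0,0.002,0],
    [-1,0,0,0.002,0],
    [-1,0,0,0,0]
  ]
}}

```text
clock: 4.4
eef_pos: [494.2, -242.1, 89.2]
eef_rot: [3.141, -0.001, 2.95]
wrist_force: [0.5, 0.9, 0.5]
finger_gap: 0.9
finger_force: 0.0
```

```bash
python3 - <<'E'
from h import *
s=[manip.read_state()]
w=eyes.camera("wrist");d=eyes.camera("side");s.append(manip.read_state())
print([(x["eef_pos"].round(1),x["wrist_force"].round(1)) for x in s])
cv2.imwrite("pics/a.png",np.hstack([cv2.resize(w["img"][170:270,220:370],(450,300)),cv2.resize(d["img"][205:305,230:330],(300,300))]))
E
```

```text
[(array([ 494.2, -242.1,   89.2]), array([0.5, 0.9, 0.5])), (array([ 494.2, -242.2,   89.3]), array([-0.1, -0.1, -1. ]))]
```

View pics/a.png

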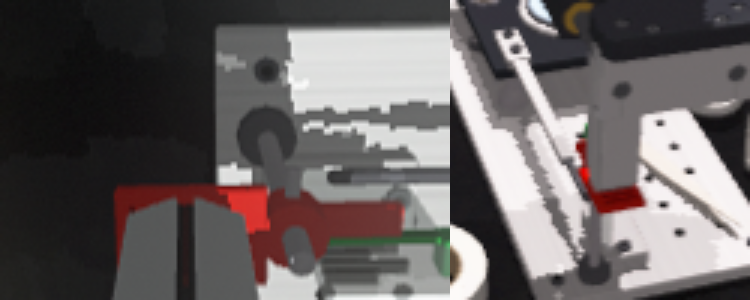

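The fingers sit on the tab beside the rod, and the rider follows them down. I'll continue gently.

{"api": "arm_command", "payload": {
  "plan": [
    [-1,0,0,0.002,0],
    [-1,0,0,0.002,0],
    [-1,0,0,0.002,0],
    [-1,0,0,0.002,0],
    [-1,0,0,0.002,0],
    [-1,0,0,0.002,0],
    [-1,0,0,0.002,0],
    [-1,0,0,0.002,0],
    [-1,0,0,0.002,0],
    [-1,0,0,0.001,0],
    [-1,0,0,0.001,0],
    [-1,0,0,0,0]
  ]
}}

```text
clock: 6.0
eef_pos: [494.4, -242.3, 69.4]
eef_rot: [-3.142, 0.0, 2.95]
wrist_force: [-0.3, -0.2, 0.0]
finger_gap: 0.3
finger_force: 0.0
```

```bash
cat > f.py <<'E'
from h import *
F=[];Z=[]
for i in range(6):
    x=manip.read_state();F.append(x["wrist_force"]);Z.append(x["eef_pos"]);d=eyes.camera("side")
print(np.mean(Z,0).round(2),np.mean(F,0).round(2),np.std(F,0).round(2),x["clock"])
E
python3 f.py
```

```text
[ 494.38 -242.28   69.42] [-0.14  0.2   0.05] [0.33 0.36 0.45] 6.25
```

{"api": "arm_command", "payload": {
  "plan": [
    [-1,0,0,0.001,0],
    [-1,0,0,0.001,0],
    [-1,0,0,0.001,0],
    [-1,0,0,0.0005,0],
    [-1,0,0,0,0]
  ]
}}

```text
clock: 6.92
eef_pos: [494.3, -242.2, 65.9]
eef_rot: [3.142, -0.0, 2.95]
wrist_force: [0.3, -0.3, 0.2]
finger_gap: 0.6
finger_force: 0.2
```

```bash
python3 f.py
```

```text
[ 494.32 -242.25   65.88] [ 0.09 -0.19 -0.14] [0.26 0.34 0.43] 7.175
```

{"api": "arm_command", "payload": {
  "plan": [
    [-1,0,0,0.0005,0],
    [-1,0,0,0,0]
  ]
}}

```text
clock: 7.48
eef_pos: [494.3, -242.2, 65.5]
eef_rot: [3.142, -0.0, 2.95]
wrist_force: [-0.6, 1.5, 1.6]
finger_gap: 0.6
finger_force: 0.7
```

```bash
python3 f.py
```

```text
[ 494.36 -242.25   65.48] [-0.8   0.6   1.95] [0.43 0.55 0.45] 7.725
```

{"api": "arm_command", "payload": {
  "plan": [
    [-1,0,0,0.0005,0],
    [-1,0,0,0,0]
  ]
}}

```text
clock: 8.02
eef_pos: [494.4, -242.3, 65.3]
eef_rot: [-3.141, 0.0, 2.95]
wrist_force: [-2.8, 0.4, 6.5]
finger_gap: -0.2
finger_force: 3.3
```

```bash
python3 f.py
```

```text
[ 494.42 -242.31   65.35] [-2.54  0.97  6.54] [0.22 0.45 0.47] 8.275
```

Force has risen to 6.5 N, so the rider is resting on the pointer. I'll lift off and look at the mark from both sides.

{"api": "arm_command", "payload": {
  "plan": [
    [-1,0,0,-0.003,0],
    [-1,0,0,-0.01,0],
    [-1,0,0,-0.025,0],
    [-1,0,0,-0.022,0],
    [-1,0.03,-0.022,0,0],
    [-1,0,0,0,0],
    [-1,0,0,0,0]
  ]
}}

```text
clock: 9.2
eef_pos: [461.1, -258.2, 125.4]
eef_rot: [-3.141, 0.001, 2.949]
wrist_force: [0.1, 0.1, -0.2]
finger_gap: 0.6
finger_force: 0.0
```

```bash
cat > v.py <<'E'
import sys,pickle
from h import *
c=eyes.camera("wrist");n=sys.argv[1];pickle.dump(c,open(n+".pkl","wb"));cv2.imwrite(f"pics/{n}.png",c["img"]);s=manip.read_state();print(s["eef_pos"],s["wrist_force"],s["clock"])
E
python3 v.py B
```

```text
[ 461.24225498 -257.99586844  125.19037883] [0.38308351 1.06400911 0.10387654] 9.25
```

{"api": "arm_command", "payload": {
  "plan": [
    [-1,0,0.05,0,0],
    [-1,0,0.05,0,0],
    [-1,0,0.05,0,0],
    [-1,0,0,0,0],
    [-1,0,0,0,0]
  ]
}}

```text
clock: 9.88
eef_pos: [489.6, -110.9, 124.9]
eef_rot: [-3.141, -0.0, 2.951]
wrist_force: [-0.5, -0.4, -0.3]
finger_gap: 0.2
finger_force: 0.0
```

```bash
python3 v.py A; python3 - <<'E'
from h import *
import pickle
o=np.array([524.8,-69.]);a=-.182;r=np.array([[np.cos(a),-np.sin(a)],[np.sin(a),np.cos(a)]])
ims=[]
for n in"BA":
    c=pickle.load(open(n+".pkl","rb"));u=proj(c,[[*(o+r@[5,-140]),65]])[0];x,y=[int(v) for v in u];x=min(max(x,50),510);y=min(max(y,60),360)
    print(n,c["fx"],x,y);ims.append(cv2.resize(c["img"][y-60:y+60,x-50:x+50],(500,600)) )
cv2.imwrite("pics/BA.png",cv2.resize(np.hstack(ims),(800,480),interpolation=cv2.INTER_AREA))
E
```

```text
[ 489.45828729 -111.41513239  124.8913403 ] [ 0.69677949 -0.39342073 -0.13554498] 9.925
B 293.6322242093655 343 253
A 293.6322242093655 175 253
```

View pics/BA.png

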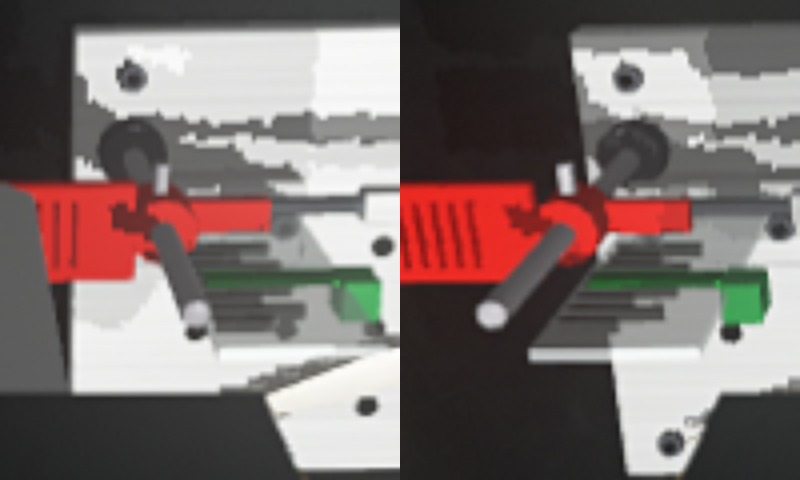

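The crops show the rider down on the pointer, with the green clip's strip on the face of the scale and its bright lug at B (377,264) and A (206,264). Now I'll triangulate the lug along with reference points whose heights are known.

```bash
python3 - <<'E'
from h import *
import pickle
B,A=[pickle.load(open(n+".pkl","rb")) for n in"BA"]
def D(c,dx): # display px -> image px (cv2.resize convention)
    pass
oB=(293,193);oA=(125,193)
px=lambda o,x,y:(o[0]+(x+.5)/4-.5,o[1]+(y+.5)/4-.5)
o=np.array([524.8,-69.]);a=-.182;r=np.array([[np.cos(a),-np.sin(a)],[np.sin(a),np.cos(a)]])
pts={"rodtop 102":((197,316),(491-400,316)),"scale top L(far) 100":((220,352),(530-400,352)),"tab R near? 65":((136,184),(534-400,184)),"tab R far 65":((134,281),(533-400,281)),"foot end":((271,202),(690-400,202)),"foot end far":((271,226),(690-400,228)),"lug topL":((334,284),(722-400,284)),"lug topR":((382,284),(768-400,270)),"lug far R":((380,322),(764-400,322)),"lug far L":((340,322),(723-400,322)),"base corner 12":((75,28),(572-400,28))}
for k,(b,q) in pts.items():
    p=tri([B,A],[px(oB,*b),px(oA,*q)]);print(k,((p[:2]-o)@r).round(1),p[2].round(1))
# sub-pixel profiles of green lug
for n,c in(("B",B),("A",A)):
    h=cv2.cvtColor(c["img"],cv2.COLOR_BGR2HSV);m=cv2.inRange(h,(45,80,30),(85,255,255));
    v,u=np.nonzero(m[230:300,:] );v+=230;k=(u>100)&(u<420);print(n,u[k].min(),u[k].max(),v[k].min(),v[k].max())
    u1=u[k].max()
    print(c["img"][256:276,u1-18:u1+2,1])
E
```

```text
rodtop 102 [   2.8 -148.7] 102.0
scale top L(far) 100 [  12.  -143.3] 99.7
tab R near? 65 [  -8.1 -155. ] 62.2
tab R far 65 [  12.7 -155.6] 68.0
foot end [  -0.5 -122.7] 55.4
foot end far [   5.  -122.7] 57.1
lug topL [  11.8 -112.2] 71.9
lug topR [  10.1 -102. ] 72.3
lug far R [  19.1 -102.7] 75.7
lug far L [  18.9 -111.6] 76.0
base corner 12 [ -29.8 -163.7] 9.0
B 345 387 263 273
[[175 174 173 171 177 209 235 240 239 239 239 239 239 239 239 241 238 183
   75  62]
 [174 173 172 172 170 175 215 241 239 239 239 239 239 239 239 240 242 235
  213 212]
 [173 172 172 173 172 169 193 236 244 243 243 243 243 243 243 243 242 241
  241 241]
 [163 163 162 164 163 162 165 176 183 182 182 180 180 179 179 179 191 227
  241 239]
 [117 117 117 117 116 113 108  91  82  85  85  84  84  84  84  84 102 196
  245 239]
 [ 72  73  74  73  74  76  78  79  84  90  90  91  91  92  92  91  86 152
  231 242]
 [ 84  83  84  85  87  89  90  89  89  91  90  90  89  89  90  89  87 100
  162 226]
 [ 92  94  94  94  95  96  95 140 171  97 113 124 122 123 125 127 126 124
  133 201]
 [139 151 150 151 152 148 128 132 15
[... 2003 characters left out ...]
 166  91
   93 164]
 [164 163 162 162 163 163 165 146 151 162 164 164 164 165 166 167 166 105
   92 141]
 [163 163 163 162 163 162 168 150 158 164 164 163 165 165 165 167 168 117
   89 174]
 [163 162 163 162 163 163 174 154 164 164 163 165 165 165 165 167 169 124
  110 230]
 [163 163 163 163 162 166 181 162 169 164 164 166 165 165 165 167 167 142
  177 238]
 [162 162 163 162 163 172 192 166 167 167 166 167 165 164 166 165 165 161
  227 235]
 [162 161 162 162 164 176 218 182 146 144 144 140 167 165 164 164 180 175
  233 232]
 [161 162 162 163 171 188 239 143  88  87  86  78 226 223 219 219 224 221
  233 233]
 [163 162 161 165 176 213 219  79  42  46  45  37 190 237 233 232 232 232
  231 231]]
```

```bash
python3 - <<'E'
from h import *
import pickle
B,A=[pickle.load(open(n+".pkl","rb")) for n in"BA"]
o=np.array([525.5,-69.4]);a=-.182;r=np.array([[np.cos(a),-np.sin(a)],[np.sin(a),np.cos(a)]])
mt=lambda p:(np.r_[(p[:2]-o)@r,p[2]]).round(1)
for row in(264,267,271):
    print("L",mt(tri([B,A],[(378.3,row),(204.6,row)])),"R",mt(tri([B,A],[(387.5,row),(214.5,row)])))
def xpl(c,uv,x):
    d=ray(c,[uv])[0];e=np.array(c["eye"]);em=(e[:2]-o)@r;dm=d[:2]@r;t=(x-em[0])/dm[0];return np.r_[em+t*dm,e[2]+t*d[2]].round(1)
for x in(7,8,9):
    for c,u,rs in((B,382,(259.2,263.3)),(A,210,(259.5,263.8))):print(x,[xpl(c,(u,q),x) for q in rs])
for n,c in(("B",B),("A",A)):  # where known points would project: rod, lug corners for mark height 67,69,71
    for z in(66,69,72):print(n,z,proj(c,[[*(o+r@[8,-108]),z+d] for d in(-3,3)]).round(1).tolist())
    print("scale top front",proj(c,[[*(o+r@[8.5,-128]),100]]).round(1))
    print("rodtop",proj(c,[[*(o+r@[0,-150]),102]]).round(1))
E
```

```text
L [   9.5 -111.3   75.6] R [  10.  -103.    74.8]
L [  12.  -111.4   76.4] R [  12.5 -103.    75.5]
L [  15.3 -111.4   77.4] R [  15.9 -103.1   76.5]
7 [array([   7. , -107.1,   72. ]), array([   7. , -109.6,   79.6])]
7 [array([   7. , -107.3,   71.8]), array([   7. , -105.5,   79.8])]
8 [array([   8. , -106.4,   70. ]), array([   8. , -108.9,   77.7])]
8 [array([   8. , -107.9,   69.8]), array([   8. , -106. ,   77.9])]
9 [array([   9. , -105.7,   68. ]), array([   9. , -108.2,   75.7])]
9 [array([   9. , -108.4,   67.8]), array([   9. , -106.5,   76. ])]
B 66 [[377.7, 255.7], [379.8, 258.7]]
B 69 [[378.8, 257.2], [380.9, 260.3]]
B 72 [[379.8, 258.7], [382.1, 261.8]]
scale top front [[367.  277.5]]
rodtop [[340.  269.3]]
A 66 [[211.6, 256.1], [210.1, 259.1]]
A 69 [[210.9, 257.6], [209.3, 260.6]]
A 72 [[210.1, 259.1], [208.5, 262.2]]
scale top front [[175.5 277.8]]
rodtop [[145.  269.4]]
```

Stereo at this range is too coarse, so I'll take a closer, more oblique view with the tool turned.

{"api": "arm_command", "payload": {
  "plan": [
    [-1,0.03,-0.04,0,0.17],
    [-1,0.031,-0.031,0,0.17],
    [-1,0.04,-0.02,0,0.17],
    [-1,0,0,0,0.18],
    [-1,0,0,0,0.18],
    [-1,0,0,0,0.18],
    [-1,0,0,0,0.18],
    [-1,0,0,0,0.18],
    [-1,0,0,0,0.16],
    [-1,0,0,0,0],
    [-1,0,0,0,0]
  ]
}}

```text
clock: 11.3
eef_pos: [367.6, -159.9, 125.0]
eef_rot: [3.142, 0.0, 1.383]
wrist_force: [1.4, 0.2, 0.2]
finger_gap: 0.7
finger_force: 0.0
```

```bash
python3 v.py C
```

```text
[ 367.60130247 -159.73154781  124.95859778] [-0.35742383  0.70984299  0.38453684] 11.35
```

View pics/C.png

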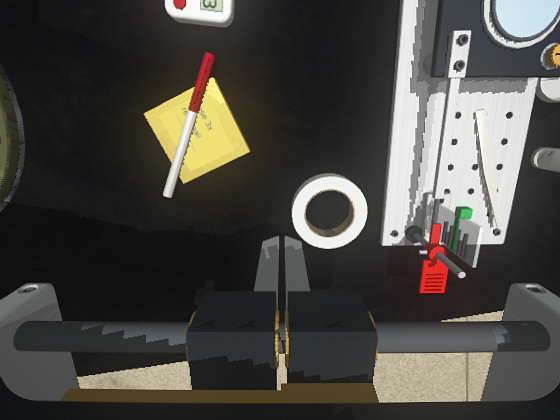

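The view shows the scale face obliquely, with the clip at about (463,213) and the rod top at (462,275). The tape roll is well below the fingers. I'll go 60 mm lower.

{"api": "arm_command", "payload": {
  "plan": [
    [-1,0,0,0.03,0],
    [-1,0,0,0.025,0],
    [-1,0,0,0.005,0],
    [-1,0,0,0,0],
    [-1,0,0,0,0]
  ]
}}

```text
clock: 11.98
eef_pos: [368.1, -159.7, 65.8]
eef_rot: [3.14, 0.0, 1.38]
wrist_force: [0.8, 0.8, 0.4]
finger_gap: 0.1
finger_force: 0.0
```

```bash
python3 v.py D; python3 - <<'E'
from h import *
im=cv2.imread("pics/D.png")[200:300,440:560];cv2.imwrite("pics/Dc.png",cv2.resize(im,None,fx=6,fy=6,interpolation=cv2.INTER_CUBIC))
E
```

```text
[ 368.09330551 -159.65965218   65.75793589] [-1.27390899 -0.01829447 -0.04860554] 12.025
```

View pics/Dc.png

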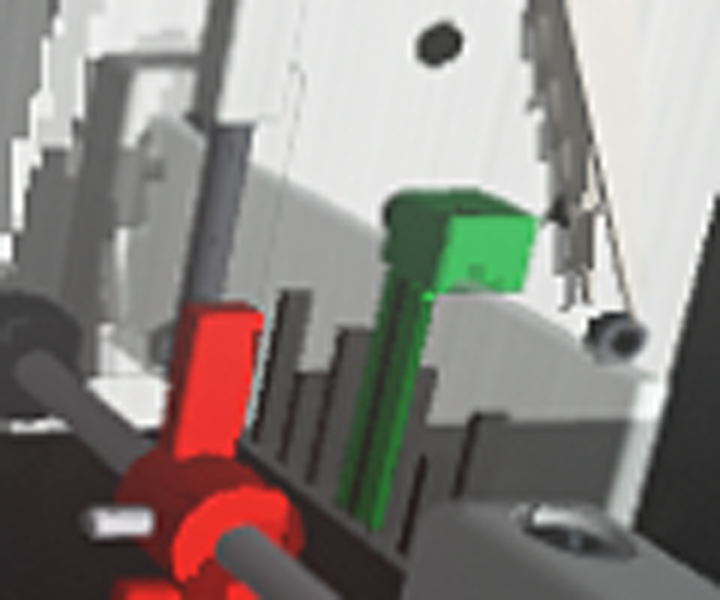

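The crop clearly shows the ticked scale face: the clip's thin black centre line runs from display (400,285) to (350,490), with tick lines to the left at x of about 265, 290 and 325. I'll compare these with the projected geometry.

```bash
python3 - <<'E'
from h import *
import pickle
c=pickle.load(open("D.pkl","rb"))
o=np.array([525.5,-69.4]);a=-.182;r=np.array([[np.cos(a),-np.sin(a)],[np.sin(a),np.cos(a)]])
P=lambda x,y,z:((proj(c,[[*(o+r@[x,y]),z]])[0]-[440,200]+.5)*6-.5).round(0).tolist()
for z in(53,58,63,68,73,78,100):print(z,[P(8,y,z) for y in(-111,-128,-140)])
print("foot x0 top?",[P(0,-122.7,z) for z in(53,57)],"rodtop",P(0,-150,102),"scaletop corner x8.5/11.5",P(8.5,-111,100),P(11.5,-111,100))
im=cv2.resize(c["img"][200:300,440:560],None,fx=6,fy=6,interpolation=cv2.INTER_CUBIC)
for y in(350,400,430,450):
    g=im[y,:,:].astype(int);print(y,[(x,*g[x]) for x in range(236,500,6)])
E
```

```text
53 [[282.0, 209.0], [255.0, 341.0], [237.0, 430.0]]
58 [[311.0, 226.0], [283.0, 359.0], [264.0, 450.0]]
63 [[341.0, 243.0], [312.0, 379.0], [291.0, 471.0]]
68 [[373.0, 260.0], [342.0, 400.0], [321.0, 494.0]]
73 [[406.0, 279.0], [373.0, 421.0], [351.0, 517.0]]
78 [[441.0, 299.0], [406.0, 444.0], [383.0, 542.0]]
100 [[617.0, 399.0], [573.0, 559.0], [543.0, 666.0]]
foot x0 top? [[198.0, 301.0], [219.0, 316.0]] rodtop [456.0, 767.0] scaletop corner x8.5/11.5 [622.0, 398.0] [654.0, 398.0]
350 [(236, np.int64(52), np.int64(58), np.int64(236)), (242, np.int64(53), np.int64(58), np.int64(238)), (248, np.int64(51), np.int64(56), np.int64(250)), (254, np.int64(33), np.int64(35), np.int64(137)), (260, np.int64(158), np.int64(160), np.int64(157)), (266, np.int64(135), np.int64(138), np.int64(134)), (272, np.int64(39), np.int64(40), np.int64(45)), (278, np.int64(64), np.int64(65), np.int64(67)), (284, np.int64(79), np.int64(79), np.int64(80)), (290, np.int64(77), np.int64(78), np.int64(80)), (296, np.int64(77), np.int64(79), np.int64(81)), (302, np.int64(107), np.int64(109), np.int64(109)), (308,
[... 7447 characters left out ...]
np.int64(79)), (416, np.int64(77), np.int64(79), np.int64(80)), (422, np.int64(76), np.int64(77), np.int64(78)), (428, np.int64(80), np.int64(80), np.int64(81)), (434, np.int64(78), np.int64(79), np.int64(81)), (440, np.int64(78), np.int64(79), np.int64(80)), (446, np.int64(78), np.int64(80), np.int64(80)), (452, np.int64(80), np.int64(81), np.int64(81)), (458, np.int64(77), np.int64(77), np.int64(78)), (464, np.int64(40), np.int64(41), np.int64(44)), (470, np.int64(47), np.int64(49), np.int64(52)), (476, np.int64(74), np.int64(76), np.int64(76)), (482, np.int64(77), np.int64(78), np.int64(79)), (488, np.int64(76), np.int64(79), np.int64(79)), (494, np.int64(75), np.int64(77), np.int64(78))]
```

The zero, 5, 10 and 30 mm tick lines are visible, and the clip's centre line reads about 18.5 mm above zero. I plan a first press that stays short, to calibrate, then a look and the final press. First I'll check clearance at the pad with this tool orientation.

```bash
python3 - <<'E'
from h import *
o=np.array([525.5,-69.4]);a=-.182;r=np.array([[np.cos(a),-np.sin(a)],[np.sin(a),np.cos(a)]])
for n in("scene","side"):
    cc=eyes.camera(n);v,u=np.nonzero(cc["z_map"]>0); d=ray(cc,np.c_[u,v]); P=np.array(cc["eye"])+d*cc["z_map"][v,u][:,None]
    q=(P[:,:2]-o)@r
    m=(abs(q[:,0])<125)&(abs(q[:,1]-125)<75)&(P[:,2]>80)&(P[:,2]<500);print(n,m.sum(),(q[m].min(0),q[m].max(0),P[m,2].max()) if m.any() else "")
    print(np.unique((q[m]//20*20).astype(int),axis=0,return_counts=True) if m.any() else "")
s=manip.read_state();e=np.r_[(s["eef_pos"][:2]-o)@r];print(e,s["joints"])
t=np.array([547.8,53.3])-s["eef_pos"][:2];y=s["eef_rot"][2];print("to pad, tool x,y:",t@[np.cos(y),np.sin(y)],t@[np.sin(y),-np.cos(y)])
E
```

```text
scene 869 (array([88.66121814, 50.20409928]), array([124.97881258, 199.98244923]), np.float64(439.0841014785502))
(array([[ 80, 120],
       [ 80, 140],
       [ 80, 160],
       [ 80, 180],
       [100,  60],
       [100,  80],
       [100, 100],
       [100, 120],
       [100, 140],
       [100, 160],
       [120,  40],
       [120,  60]]), array([ 42,  93, 119, 130,  77, 125, 118,  82,  15,   2,  36,  30]))
side 152 (array([89.17309802, 95.09897946]), array([112.87000993, 199.71560036]), np.float64(408.7987975431504))
(array([[ 80, 120],
       [ 80, 140],
       [ 80, 160],
       [ 80, 180],
       [100,  80],
       [100, 100],
       [100, 120]]), array([22, 32, 24, 29,  6, 27, 12]))
[-138.60578781 -117.20430913] [-5.00587243e-01  1.60878044e-01  2.06103726e+00  1.36314813e-05
  9.18555185e-01 -3.09729698e-01]
to pad, tool x,y: 243.13088695323515 136.17893799412255
```

There's an obstacle at x ≥ 88, so I'll turn back to the earlier orientation before going to the pad.

{"api": "arm_command", "payload": {
  "plan": [
    [-1,0,0,-0.03,-0.17],
    [-1,0,0,-0.03,-0.175],
    [-1,0,0,0,-0.175],
    [-1,0,0,0,-0.175],
    [-1,0,0,0,-0.175],
    [-1,0,0,0,-0.175],
    [-1,0,0,0,-0.175],
    [-1,0,0,0,-0.175],
    [-1,0,0,0,-0.175],
    [-1,-0.0272,0.0486,0,0],
    [-1,-0.0272,0.0486,0,0],
    [-1,-0.0272,0.0486,0,0],
    [-1,-0.0272,0.0486,0,0],
    [-1,-0.0272,0.0486,0,0],
    [-1,0,0,0,0],
    [-1,0,0,0,0]
  ]
}}

```text
clock: 14.12
eef_pos: [547.0, 52.8, 124.8]
eef_rot: [-3.141, -0.001, 2.95]
wrist_force: [0.1, 0.5, -0.6]
finger_gap: 0.1
finger_force: 0.0
```

```bash
cat > t.py <<'E'
from h import *
w=eyes.camera("wrist");s=manip.read_state();y=s["eef_rot"][2]
b=blob(w["img"],(100,150,60),(125,255,255),(100,100,460,420));p=plane(w,[b[0]],51)[0];print(b[:2],p,s["eef_pos"],y)
t=np.array([547.8,53.3])-s["eef_pos"][:2];print("to pad, tool x,y:",t@[np.cos(y),np.sin(y)],t@[np.sin(y),-np.cos(y)])
E
python3 t.py
```

```text
(array([280.92077728, 214.58445441]), array([267, 200,  29,  30, 669], dtype=int32)) [548.23021677  54.78620247  51.        ] [546.94075961  52.45574345 125.01608455] 2.9492511446961727
to pad, tool x,y: -0.682009238379011 0.9929383508380486
```

{"api": "arm_command", "payload": {
  "plan": [
    [-1,-0.0007,0.0012,0.03,0],
    [-1,0,0,0.03,0],
    [-1,0,0,0.01,0],
    [-1,0,0,0.002,0],
    [-1,0,0,0.0005,0],
    [-1,0,0,0.0005,0],
    [-1,0,0,0.0005,0],
    [-1,0,0,0,0]
  ]
}}

```text
clock: 15.18
eef_pos: [548.5, 54.3, 51.6]
eef_rot: [3.142, 0.0, 2.95]
wrist_force: [0.5, -0.2, -0.1]
finger_gap: 0.7
finger_force: 0.0
```

```bash
python3 f.py
```

```text
[548.44  54.27  51.52] [0.08 0.06 0.12] [0.35 0.6  0.26] 15.425
```

{"api": "arm_command", "payload": {
  "plan": [
    [-1,0,0,0.0005,0],
    [-1,0,0,0,0]
  ]
}}

```text
clock: 15.72
eef_pos: [548.5, 54.2, 51.0]
eef_rot: [3.142, 0.0, 2.95]
wrist_force: [0.7, 0.2, 0.9]
finger_gap: 0.3
finger_force: 0.4
```

```bash
python3 f.py
```

```text
[548.45  54.26  50.99] [-0.08  0.22  0.68] [0.64 0.29 0.25] 15.975
```

Contact is at z ≈ 51.0. Now the short calibration press, about 9.5 mm.

{"api": "arm_command", "payload": {
  "plan": [
    [-1,0,0,0.001,0],
    [-1,0,0,0.001,0],
    [-1,0,0,0.001,0],
    [-1,0,0,0.001,0],
    [-1,0,0,0.001,0],
    [-1,0,0,0.001,0],
    [-1,0,0,0.001,0],
    [-1,0,0,0.001,0],
    [-1,0,0,0.001,0],
    [-1,0,0,0.0005,0],
    [-1,0,0,0,0],
    [-1,0,0,0,0]
  ]
}}

```text
clock: 17.52
eef_pos: [549.1, 54.5, 42.4]
eef_rot: [3.141, 0.002, 2.95]
wrist_force: [-1.5, 3.1, 11.9]
finger_gap: 0.4
finger_force: 5.2
```

```bash
python3 f.py
```

```text
[549.1   54.56  42.37] [-0.67  3.08 10.44] [0.5  0.76 0.93] 17.775
```

{"api": "arm_command", "payload": {
  "plan": [
    [-1,0,0,-0.003,0],
    [-1,0,0,-0.003,0],
    [-1,0,0,-0.003,0],
    [-1,0,0,-0.005,0],
    [-1,0,0,-0.03,0],
    [-1,0,0,-0.04,0],
    [-1,0.0272,-0.0486,0,0],
    [-1,0.0272,-0.0486,0,0],
    [-1,0.0272,-0.0486,0,0],
    [-1,0.0272,-0.0486,0,0],
    [-1,0.0272,-0.0486,0,0],
    [-1,0,0,0,0]
  ]
}}

```text
clock: 19.32
eef_pos: [366.9, -160.3, 125.6]
eef_rot: [-3.141, -0.0, 2.945]
wrist_force: [-0.1, 0.1, 0.3]
finger_gap: 0.2
finger_force: 0.0
```

{"api": "arm_command", "payload": {
  "plan": [
    [-1,0,0,0,0.17],
    [-1,0,0,0,0.175],
    [-1,0,0,0,0.175],
    [-1,0,0,0,0.175],
    [-1,0,0,0,0.175],
    [-1,0,0,0,0.175],
    [-1,0,0,0,0.175],
    [-1,0,0,0,0.175],
    [-1,0,0,0.03,0.175],
    [-1,0,0,0.03,0],
    [-1,0,0,0,0],
    [-1,0,0,0,0]
  ]
}}

```text
clock: 20.82
eef_pos: [369.2, -158.3, 66.4]
eef_rot: [3.141, 0.0, 1.381]
wrist_force: [-0.0, -1.2, 0.2]
finger_gap: 0.4
finger_force: 0.0
```

```bash
python3 v.py E; python3 - <<'E'
from h import *
im=cv2.imread("pics/E.png")[200:300,440:560];cv2.imwrite("pics/Ec.png",cv2.resize(im,None,fx=6,fy=6,interpolation=cv2.INTER_CUBIC))
E
```

```text
[ 369.32856939 -158.42125479   66.53917429] [-0.67868211 -0.15799848  0.25679276] 20.875
```

View pics/Ec.png

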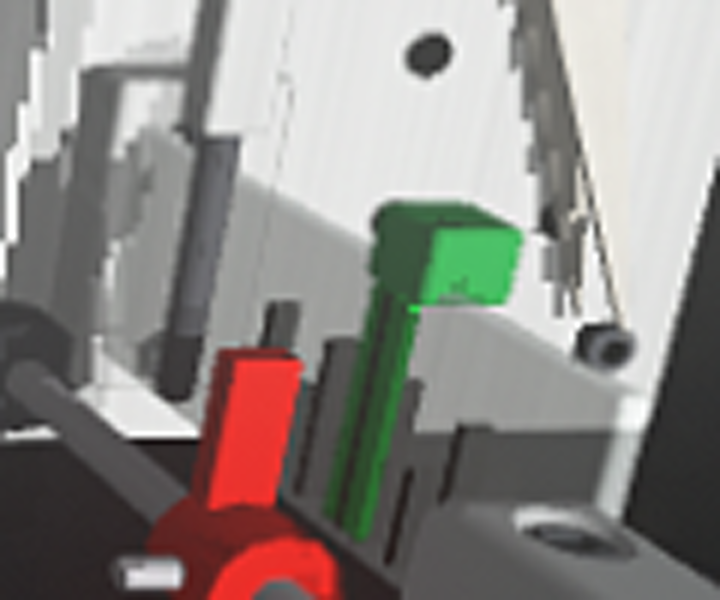

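The crop shows the rider raised (foot end at display (225–300,352)), still below the clip, whose line runs from about (385,310) to (345,500). I'll work out how far it rose.

```bash
python3 - <<'E'
from h import *
import pickle
o=np.array([527.5,-69.4]);a=-.182;r=np.array([[np.cos(a),-np.sin(a)],[np.sin(a),np.cos(a)]])
cs={n:pickle.load(open(n+".pkl","rb")) for n in"DE"}
P=lambda c,x,y,z:((proj(c,[[*(o+r@[x,y]),z]])[0]-[440,200]+.5)*6-.5).round(0).tolist()
for n,c in cs.items():
    print(n,"ticks y-140",[P(c,8.5,-140,z) for z in(53,58,63,68,73)])
    print("foot end: top L/R, by rise",[(h,P(c,-4,-122.7,57+h),P(c,4,-122.7,57+h)) for h in(0,10,12,13,14,15,16)])
    im=cv2.resize(c["img"][200:300,440:560],None,fx=6,fy=6,interpolation=cv2.INTER_CUBIC)
    h=cv2.cvtColor(im,cv2.COLOR_BGR2HSV);red=cv2.inRange(h,(0,150,60),(8,255,255))+cv2.inRange(h,(172,150,60),(180,255,255))
    v=im[:,:,2]
    for y in (330,350,370,390,400,430,450):
        q=np.nonzero(red[y,150:330])[0]+150; br=[x for x in q if v[y,x]>195]
        gl=[x for x in range(330,420) if im[y,x,1]-int(im[y,x,0])>12]
        print(y,"red",(q.min(),q.max()) if len(q) else "","bright",(br[0],br[-1]) if br else "","green",(gl[0],gl[-1]) if gl else"","line",min(range(gl[0]+8,gl[-1]-8),key=lambda x:int(im[y,x].astype(int).sum())) if len(gl)>20 else"")
    q=np.nonzero(red[:,150:330].any(1))[0];print("top row",[ (x,int(np.nonzero(red[:,x])[0].min())) for x in range(190,310,10) if red[:,x].any()])
E
```

```text
D ticks y-140 [[257.0, 427.0], [284.0, 447.0], [313.0, 468.0], [342.0, 491.0], [373.0, 514.0]]
foot end: top L/R, by rise [(0, [203.0, 313.0], [270.0, 312.0]), (10, [258.0, 351.0], [328.0, 350.0]), (12, [270.0, 359.0], [340.0, 358.0]), (13, [276.0, 363.0], [347.0, 362.0]), (14, [282.0, 368.0], [353.0, 367.0]), (15, [288.0, 372.0], [359.0, 371.0]), (16, [294.0, 376.0], [366.0, 375.0])]
330 red (np.int64(194), np.int64(261)) bright (np.int64(200), np.int64(253)) green (374, 419) line 391
350 red (np.int64(190), np.int64(255)) bright (np.int64(195), np.int64(251)) green (360, 419) line 387
370 red (np.int64(185), np.int64(251)) bright (np.int64(191), np.int64(251)) green (354, 419) line 382
390 red (np.int64(177), np.int64(249)) bright (np.int64(188), np.int64(249)) green (332, 419) line 378
400 red (np.int64(171), np.int64(246)) bright (np.int64(186), np.int64(246)) green (348, 419) line 375
430 red (np.int64(165), np.int64(241)) bright (np.int64(180), np.int64(239)) green (340, 413) line 369
450 red (np.int64(156), np.int64(236)) bright (np.int64(177), np.int64(233)) green (336, 409) 
[... 700 characters left out ...]
00)) bright (np.int64(236), np.int64(300)) green (352, 414) line 372
390 red (np.int64(227), np.int64(298)) bright (np.int64(231), np.int64(296)) green (349, 404) line 367
400 red (np.int64(226), np.int64(294)) bright (np.int64(230), np.int64(292)) green (345, 402) line 364
430 red (np.int64(207), np.int64(288)) bright (np.int64(224), np.int64(286)) green (331, 401) line 357
450 red (np.int64(202), np.int64(285)) bright (np.int64(220), np.int64(282)) green (335, 396) line 353
top row [(190, 497), (200, 442), (210, 424), (220, 415), (230, 352), (240, 351), (250, 351), (260, 350), (270, 350), (280, 350), (290, 358), (300, 363)]<stdin>:14: RuntimeWarning: overflow encountered in scalar subtract
```

```bash
python3 - <<'E'
from h import *
import pickle
o=np.array([526.5,-69.4]);a=-.182;r=np.array([[np.cos(a),-np.sin(a)],[np.sin(a),np.cos(a)]])
for n in"DE":
    c=pickle.load(open(n+".pkl","rb"));b=blob(c["img"],(0,150,60),(8,255,255),(440,200,560,400));v,u=np.nonzero(b[2]&(c["z_map"]>0))
    P=np.array(c["eye"])+ray(c,np.c_[u,v])*c["z_map"][v,u][:,None];q=(P[:,:2]-o)@r
    for nm,m in(("foot",(q[:,1]>-141)),("tab",(q[:,1]<-162))):
        if m.sum()>5: print(n,nm,m.sum(),np.percentile(P[m,2],[25,50,75,90]).round(1))
    g=blob(c["img"],(45,80,60),(85,255,255),(495,225,540,260));v,u=np.nonzero(g[2]&(c["z_map"]>0))
    z=(np.array(c["eye"])+ray(c,np.c_[u,v])*c["z_map"][v,u][:,None])[:,2];print("green",np.percentile(z,[10,25,50,75,90]).round(1))
E
```

```text
D foot 296 [56.5 57.1 57.4 58.1]
D tab 488 [64.4 64.9 65.3 65.7]
green [70.9 73.2 75.3 76.3 76.7]
E foot 324 [65.5 65.9 66.4 67.1]
E tab 177 [73.2 73.7 74.1 74.5]
green [71.6 74.1 75.7 76.4 76.8]
```

Depth gives a rider rise of 8.8 mm, with the tab and foot agreeing. I'll get the mark's line and edges the same way.

```bash
python3 - <<'E'
from h import *
import pickle
o=np.array([526.5,-69.4]);a=-.182;r=np.array([[np.cos(a),-np.sin(a)],[np.sin(a),np.cos(a)]])
for n,L in(("D",{350:387,370:382,400:375,430:368.5,450:363}),("E",{350:375,370:372,400:364,430:357,450:353})):
    c=pickle.load(open(n+".pkl","rb"))
    for y,x in L.items():
        v=int(round((y+.5)/6-.5))+200;uc=(x+.5)/6-.5+440
        out=[]
        for u in range(int(uc)-6,int(uc)+9):
            P=np.array(c["eye"])+ray(c,[(u,v)])[0]*c["z_map"][v,u];q=(P[:2]-o)@r;out.append((round(u-uc,1),q[0].round(1),P[2].round(1),int(c["img"][v,u,1])-int(c["img"][v,u,0])))
        print(n,v,out)
E
```

```text
D 258 [(-6.1, np.float64(8.8), np.float64(65.5), 1), (-5.1, np.float64(9.4), np.float64(65.6), 1), (-4.1, np.float64(8.9), np.float64(67.0), 1), (-3.1, np.float64(8.0), np.float64(69.0), 16), (-2.1, np.float64(7.1), np.float64(70.9), 31), (-1.1, np.float64(8.1), np.float64(70.6), 24), (-0.1, np.float64(6.7), np.float64(73.0), 6), (0.9, np.float64(7.6), np.float64(72.7), 16), (1.9, np.float64(7.9), np.float64(73.2), 28), (2.9, np.float64(8.2), np.float64(73.5), 28), (3.9, np.float64(8.9), np.float64(73.6), 47), (4.9, np.float64(7.9), np.float64(75.5), 61), (5.9, np.float64(9.4), np.float64(74.5), 19), (6.9, np.float64(9.6), np.float64(75.1), 0), (7.9, np.float64(8.6), np.float64(76.9), 2)]
D 261 [(-6.2, np.float64(10.2), np.float64(63.6), 1), (-5.2, np.float64(9.1), np.float64(65.7), 1), (-4.2, np.float64(9.1), np.float64(66.5), 1), (-3.2, np.float64(6.9), np.float64(70.0), 14), (-2.2, np.float64(7.0), np.float64(70.8), 29), (-1.2, np.float64(7.6), np.float64(70.8), 31), (-0.2, np.float64(7.1), np.float64(72.2), 11), (0.8, np.float64(8.2), np.float64(71.7), 16), (1.8, np.float64(7.8),
[... 5189 characters left out ...]
)]
E 275 [(-6.4, np.float64(8.4), np.float64(65.6), 1), (-5.4, np.float64(9.6), np.float64(65.0), 1), (-4.4, np.float64(9.3), np.float64(66.2), 0), (-3.4, np.float64(7.6), np.float64(69.2), 7), (-2.4, np.float64(7.6), np.float64(70.0), 26), (-1.4, np.float64(7.8), np.float64(70.6), 31), (-0.4, np.float64(8.0), np.float64(71.2), 14), (0.6, np.float64(7.0), np.float64(73.2), 15), (1.6, np.float64(8.1), np.float64(72.7), 29), (2.6, np.float64(7.4), np.float64(74.3), 31), (3.6, np.float64(7.6), np.float64(74.9), 40), (4.6, np.float64(7.9), np.float64(75.3), 61), (5.6, np.float64(9.2), np.float64(74.6), 42), (6.6, np.float64(9.8), np.float64(74.7), 4), (7.6, np.float64(9.3), np.float64(76.1), 0)]
```

The mark's centre line is at z ≈ 71.8, a rise of about 18.7 mm; the rider is now at 8.8. I'll check whether the fixed cameras' depth can track the rider live, then press further.

```bash
cat > k.py <<'E'
from h import *
for n,roi in(("scene",(300,130,350,190)),("side",(262,225,305,280))):
    zs=[]
    for i in range(4):
        c=eyes.camera(n);b=blob(c["img"],(0,150,60),(8,255,255),roi);m=cv2.erode(b[2].astype(np.uint8),np.ones((3,3)))>0
        v,u=np.nonzero(m&(c["z_map"]>0));P=np.array(c["eye"])+ray(c,np.c_[u,v])*c["z_map"][v,u][:,None]
        q=(P[:,:2]-[526.5,-69.4])@[-(-.181),.9835];k=q<-160;zs.append(np.median(P[k,2]))
    print(n,np.round(zs,2),np.mean(zs).round(2),k.sum(),b[0].round(2))
s=manip.read_state();print(s["eef_pos"].round(2),s["wrist_force"].round(1),s["clock"])
E
python3 k.py
```

```text
scene [73.81 73.66 73.3  73.51] 73.57 78 [327.89 175.45]
side [75.08 74.97 75.16 74.93] 75.04 135 [281.38 271.39]
[ 368.65 -158.43   65.63] [-0.2  0.1 -0.8] 21.275
```

{"api": "arm_command", "payload": {
  "plan": [
    [-1,0,0,-0.03,-0.17],
    [-1,0,0,-0.03,-0.175],
    [-1,0,0,0,-0.175],
    [-1,0,0,0,-0.175],
    [-1,0,0,0,-0.175],
    [-1,0,0,0,-0.175],
    [-1,0,0,0,-0.175],
    [-1,0,0,0,-0.175],
    [-1,0,0,0,-0.175],
    [-1,-0.0272,0.0486,0,0],
    [-1,-0.0272,0.0486,0,0],
    [-1,-0.0272,0.0486,0,0],
    [-1,-0.0272,0.0486,0,0],
    [-1,-0.0272,0.0486,0,0],
    [-1,0,0,0,0],
    [-1,0,0,0,0]
  ]
}}

```text
clock: 23.28
eef_pos: [547.9, 53.9, 125.1]
eef_rot: [-3.141, -0.001, 2.95]
wrist_force: [-0.7, -1.1, -0.1]
finger_gap: 0.4
finger_force: 0.0
```

```bash
python3 t.py; python3 k.py
```

```text
(array([279.67269985, 213.78129713]), array([266, 200,  29,  29, 663], dtype=int32)) [548.17487726  54.81689231  51.        ] [547.83557236  53.47685235 125.3758519 ] 2.949161767685142
to pad, tool x,y: 0.0010935659974754578 -0.18039110390229038
scene [73.38 73.56 73.66 73.59] 73.55 83 [328.51 175.14]
side [75.03 74.86 74.97 75.13] 75.0 136 [281.44 271.45]
[548.36  53.95 125.58] [ 0.  -0.3  0.2] 23.725
```

The fixed cameras agree to about 0.1 mm, so I can follow the rider live. The target readings are scene ≈ 83.45 and side ≈ 84.9.

{"api": "arm_command", "payload": {
  "plan": [
    [-1,0,0.0005,0.03,0],
    [-1,0,0,0.03,0],
    [-1,0,0,0.012,0],
    [-1,0,0,0.002,0],
    [-1,0,0,0.002,0],
    [-1,0,0,0.002,0],
    [-1,0,0,0.002,0],
    [-1,0,0,0.001,0],
    [-1,0,0,0.001,0],
    [-1,0,0,0.001,0],
    [-1,0,0,0.001,0],
    [-1,0,0,0.001,0],
    [-1,0,0,0.001,0],
    [-1,0,0,0.001,0],
    [-1,0,0,0.001,0],
    [-1,0,0,0,0]
  ]
}}

```text
clock: 25.72
eef_pos: [549.7, 55.1, 39.2]
eef_rot: [3.14, 0.003, 2.95]
wrist_force: [-1.4, 2.2, 10.9]
finger_gap: 0.5
finger_force: 5.7
```

```bash
python3 k.py
```

```text
Traceback (most recent call last):
  File "k.py", line 5, in <module>
    c=eyes.camera(n);b=blob(c["img"],(0,150,60),(8,255,255),roi);m=cv2.erode(b[2].astype(np.uint8),np.ones((3,3)))>0
                       ~~~~^^^^^^^^^^^^^^^^^^^^^^^^^^^^^^^^^^^^^
  File "h.py", line 19, in blob
    i=1+np.argmax(s[1:,4]); return ce[i],s[i],l==i
        ~~~~~~~~~^^^^^^^^^
ValueError: attempt to get argmax of an empty sequence
```

The scene camera is blocked by the gripper, so I'll use the side camera alone.

```bash
sed -i 's/("scene",(300,130,350,190)),//; s/(("side"/[("side"/; s/280)))/280))]/' k.py; python3 k.py
```

```text
side [79.23 79.15 79.2  79.23] 79.2 168 [281.98 270.3 ]
[549.69  55.06  39.19] [-1.2  1.8 11.4] 25.975
```

The rise is 13.0 mm, gaining about 1.32 mm per mm of pressing. I'll go 3.5 mm further and check.

{"api": "arm_command", "payload": {
  "plan": [
    [-1,0,0,0.001,0],
    [-1,0,0,0.001,0],
    [-1,0,0,0.001,0],
    [-1,0,0,0.0005,0],
    [-1,0,0,0,0]
  ]
}}

```text
clock: 26.6
eef_pos: [549.8, 55.0, 35.9]
eef_rot: [3.141, 0.004, 2.95]
wrist_force: [-2.0, 1.0, 12.5]
finger_gap: 0.6
finger_force: 6.6
```

```bash
python3 k.py
```

```text
side [83.42 83.46 83.44 83.51] 83.46 174 [282.1  268.38]
[549.8   54.97  35.86] [-0.9  1.6 13. ] 26.8
```

{"api": "arm_command", "payload": {
  "plan": [
    [-1,0,0,0.0005,0],
    [-1,0,0,0.0005,0],
    [-1,0,0,0,0],
    [-1,0,0,0,0]
  ]
}}

```text
clock: 27.3
eef_pos: [549.8, 54.9, 34.9]
eef_rot: [3.141, 0.004, 2.95]
wrist_force: [-1.2, 1.3, 12.5]
finger_gap: 0.2
finger_force: 6.8
```

```bash
python3 k.py
```

```text
side [84.7  84.69 84.58 84.67] 84.66 177 [282.07 267.74]
[549.81  54.94  34.91] [-0.9  2.2 13. ] 27.5
```

The rise is about 18.5 mm, level with the mark. I'll hold for a second, then release gently.

{"api": "arm_command", "payload": {
  "plan": [
    [-1,0,0,0,0],
    [-1,0,0,0,0],
    [-1,0,0,0,0],
    [-1,0,0,0,0],
    [-1,0,0,0,0],
    [-1,0,0,0,0],
    [-1,0,0,0,0],
    [-1,0,0,-0.003,0],
    [-1,0,0,-0.003,0],
    [-1,0,0,-0.003,0],
    [-1,0,0,-0.003,0],
    [-1,0,0,-0.003,0],
    [-1,0,0,-0.004,0],
    [-1,0,0,-0.02,0],
    [-1,0,0,-0.03,0],
    [-1,0,0,-0.03,0],
    [-1,0,0,0,0]
  ]
}}

```text
clock: 29.62
eef_pos: [549.4, 54.8, 134.1]
eef_rot: [3.141, 0.004, 2.95]
wrist_force: [0.4, -0.1, -0.6]
finger_gap: 0.0
finger_force: 0.0
```

{"api": "arm_command", "payload": {
  "plan": [
    [-1,0.0272,-0.0486,0,0],
    [-1,0.0272,-0.0486,0,0],
    [-1,0.0272,-0.0486,0,0],
    [-1,0.0272,-0.0486,0,0],
    [-1,0.0272,-0.0486,0,0],
    [-1,0,0,0,0.17],
    [-1,0,0,0,0.175],
    [-1,0,0,0,0.175],
    [-1,0,0,0,0.175],
    [-1,0,0,0,0.175],
    [-1,0,0,0,0.175],
    [-1,0,0,0,0.175],
    [-1,0,0,0,0.175],
    [-1,0,0,0.03,0.175],
    [-1,0,0,0.03,0],
    [-1,0,0,0,0],
    [-1,0,0,0,0]
  ]
}}

```text
clock: 31.75
eef_pos: [368.9, -158.0, 72.6]
eef_rot: [3.141, 0.0, 1.38]
wrist_force: [-0.0, -0.2, 0.4]
finger_gap: 0.9
finger_force: 0.0
```

```bash
python3 k.py; python3 v.py F; python3 - <<'E'
from h import *
import pickle
o=np.array([526.5,-69.4]);a=-.182;r=np.array([[np.cos(a),-np.sin(a)],[np.sin(a),np.cos(a)]])
c=pickle.load(open("F.pkl","rb"));b=blob(c["img"],(0,150,60),(8,255,255),(420,180,560,400));v,u=np.nonzero(b[2]&(c["z_map"]>0))
P=np.array(c["eye"])+ray(c,np.c_[u,v])*c["z_map"][v,u][:,None];q=(P[:,:2]-o)@r
for nm,m in(("foot 57.1",(q[:,1]>-141)),("tab 64.9",(q[:,1]<-162))):
    if m.sum()>5: print(nm,m.sum(),np.percentile(P[m,2],[25,50,75]).round(1))
im=c["img"][200:300,440:560];cv2.imwrite("pics/Fc.png",cv2.resize(im,None,fx=6,fy=6,interpolation=cv2.INTER_CUBIC))
E
```

```text
side [84.61 84.7  84.77 84.57] 84.66 181 [282.02 267.76]
[ 369.04 -158.07   72.7 ] [-0.   0.1  0.2] 31.95
[ 368.95818843 -158.04605553   72.5583487 ] [-0.06398998  0.67808161 -1.08157375] 32.0
foot 57.1 370 [74.9 75.5 76. ]
tab 64.9 69 [81.6 83.1 83.5]
```

View pics/Fc.png

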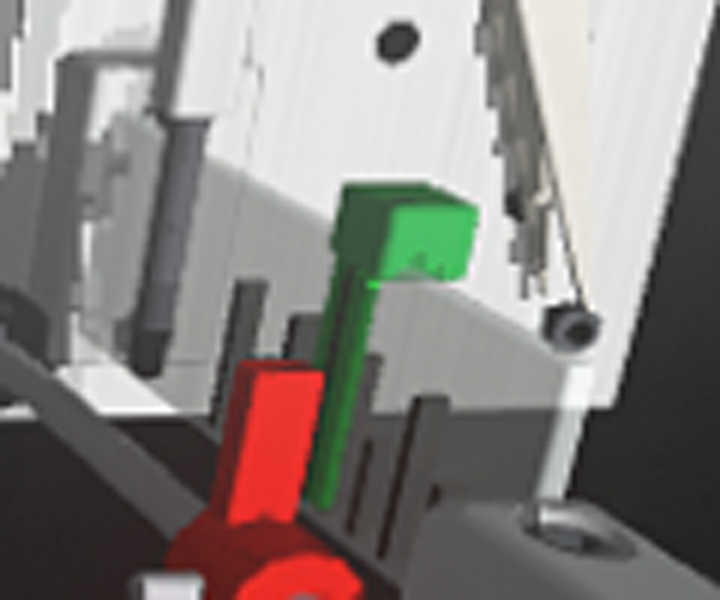

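The picture shows the pointer back at rest and the rider's foot left behind at the green mark. It rose 18.4 mm, against about 18.6 for the mark. I'm handing it in.

```bash
python3 -c "
from cell import ticket
print(ticket.sign_off())"
```

```text
the job is handed in; nothing more can be done
None
```

Done and handed in at about 32 s: the rider was pushed down onto the pointer, and a pad press held for over a second left it at 18.4 mm by camera, against about 18.6 mm for the green mark. A shorter calibration press to about 9 mm came before the final one.

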